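Put the clamping blocks away in the divided tote

TASK

Put the two loose wooden clamping blocks on the bench top away in the divided wooden tote, each in the compartment that matches its length: the long block in the long compartment, the short block with the little cleat on top in the short compartment. Both should end up lying flat on the tote's floor, underside down as they lie now.

Things in the scene. Friction and masses are not known exactly. Their poses are not given: they have to be found in the camera images.
- long_block: Plain pale hardwood block, 52 x 170 x 30 mm, 0.17 kg or so, lying flat and loose on the bench to the right of the tote, among a block plane, a small yellow rubbing pad and the short block, whose order along the bench varies. Origin: centre of its underside. Its x axis runs across the 52 mm width, y along the 170 mm length, z up. Its long side points roughly away from the robot at the start.
- short_block: Short pine block, 52 x 72 mm and 22 mm high, 0.05 kg or so, with a small cleat screwed on its top (28 x 24 mm, 9 mm high, off-centre, over all 31 to 33 mm high), lying flat and loose on the bench to the right of the tote. Origin: centre of its underside. x runs across the 52 mm width, y along the 72 mm length, z up (cleat on top).
- long_bay (a point): Middle of the floor of the tote's long compartment: 200 mm long along this frame's y, 116 mm wide along x, z up. The tote is an open pale wooden tray fixed on the bench on the robot's left, 132 x 324 mm outside (352 mm with the grips on its ends), roughly crosswise to the robot; walls and divider are 8 mm thick and rise 34 mm above the compartment floors, which are 6 mm above the bench top. The long compartment is at the end on the robot's right.
- short_bay (a point): Middle of the floor of the tote's short compartment: 100 mm long along this frame's y, 116 mm wide along x, z up, next to the long compartment (158 mm to its +y) behind the 8 mm divider, at the end on the robot's left. Same wall and floor heights.

How it is judged:
At the end, for the whole second after the job is handed in: The long block lies in the long compartment (origin within 45 mm of its middle across, 30 mm along), the short block in the short one (within 45 mm across, 35 mm along), each underside down on the compartment floor (less than 8 mm above it, tilt under 0.15 rad) and at rest (x of long_block in the frame of long_bay between -0.045 and 0.045 m and y of long_block in the frame of long_bay between -0.03 and 0.03 m and z of long_block in the frame of long_bay below 0.008 m and angle between each of long_block, short_block's own z axis and vertical below 0.15 rad and linear speed of each of long_block, short_block below 0.02 m/s and x of short_block in the frame of short_bay between -0.045 and 0.045 m and y of short_block in the frame of short_bay between -0.035 and 0.035 m and z of short_block in the frame of short_bay below 0.008 m); the robot touches nothing.
It also fails if it takes over 61 s, if anything falls off the work surface, if the arm or the gripper's body presses on something with over 40 N, if the wrist force passes 120 N, or if a joint passes its speed limit or range.

ROBOT

A 6-joint arm with a two-finger parallel gripper is mounted at the origin on a cart in front of the work surface, level with it; the furniture and walls round the work are solid. World frame = base frame: x ahead of the robot, y to its left, z up, the work surface at z = 0. Lengths are in m, angles in rad, forces in N, time in s.
With the tool pointing down it reaches from about 0.325 to 0.9 m from the base axis. Payload 6.1 kg.
Tool frame: the origin (TCP) lies on the centre line of the jaws, within the pads' length; the fingertips stand ahead of it and the grasp point (between the pads) lies 8 mm behind it (manip.nose_length is the z of the fingertips in the tool frame, in m); z points along the fingers, y is the line along which they close (so a half turn about z gives the same grasp; the last joint's range is limited). The gripper opens to 85 mm and grips with 20 to 120 N. Pads are 22 mm wide; open, the fingers measure 114 mm over their backs; the gripper's body (76 mm by 85 mm) begins 54 mm behind the grasp point. The pads swing forward as they close: fully open they stand 13 mm farther back than shut.
Start: joints at [-1.34, 0.22, 1.526, -0, 1.395, -0.126], TCP at [0.218, -0.586, 0.205] pointing down, gripper open.
Joint ranges: [-2.98, 2.98], [-0.91, 2.08], [0.09, 2.57], [-1.24, 4.39], [0.2, 2.65], [-2.68, 2.68]. Speed limits (rad/s): [2.57, 2.57, 3.01, 3.14, 3.14, 3.14].

INTERFACE

Orientations are given as a rotation vector (axis times angle).
In Python, from rig import manip gives the robot as it stands.
- The arm moves only by the tool play_rows, never from a script. Its argument "deltas" is a list of rows, each a list of 3 entries, a list of its own where there are three numbers: the turn, a rotation vector about the world's x, y, z in rad, then the shift along the world's x, y, z in cm, then the opening, from 0 (shut) to 1 (fully open). In form: [[[ax, ay, az], [x, y, z], gripper], ...]. A call has 1 to 5 rows; each row is the pose to reach, as a shift and turn from the pose commanded when the call began; what a row does not reach only later rows make up. A row lasts 1/8 s, in which the tool goes at most 62.5 mm and 10.7 degrees, less where a joint would pass 70% of its speed; a pose out of reach is approached as far as the arm can. A call with a gripper value outside its range is refused whole. The fingers move at their own pace and stop on an object; "force" is the grip in N (left out, the last holds). Time passes only in rows, so rows that repeat a pose let the fingers close. It gives the time, the measured TCP pose, the force, the opening and the grip force at its end, in the units of the state.
- manip.observe(): the state, without advancing time (a new reading comes with each control period).
- manip.capture(name): name is "scene" or "top"; returns the picture (384x512x3 uint8, blue, green, red); there is no depth.
- manip.camera_model(name): a dict with "camera_matrix" (3x3 intrinsics, pixels), "extrinsics" (4x4, takes a point from world to camera coordinates). Camera axes: x right, y down, z forward; pixel columns grow to the right and rows downward; lengths in m; the calibration is good to about 2 mm. A picture is of the moment at which its call begins. camera_model takes no time and is no camera call.
- manip.sign_off(): hands the job in; it is judged then, once.
Trained networks look in the newest picture that a camera, given by its name, has taken for a name from the list of things; names that differ only in an ending like _2 or _b are one class to them, and where a whole thing is asked for, a point or a joint stands for the part that bears it (a point fixed in the world has none). Each returns a list of dicts, best first, with "score" (0 to 1); they miss things now and then, are a little off and sometimes report something else, mostly with a low value. They report only what shows in the picture. A call takes as long as a camera call.
- manip.trace(thing, camera): "region" (384x512 bool, what is visible of it) and "uv" ([column, row] in pixels, amid what is visible of it).
The state is a dict: "time_s": time; "joint_pos": joint angles; "qd": joint speeds; "tau": joint torques, N m; "eef_pos": TCP position; "eef_rot": TCP orientation; "force": force on the tool from outside, world axes, zero at the start; "ft_torque": the same for the moment, N m; "finger_gap": finger opening in m; "grasp_force": force on a finger pad.
Only numpy, scipy, OpenCV 4.12 (cv2) and the standard library are available. Lean on these libraries where they do the work, as an engineer would, in place of code of your own. Each camera call takes 0.05 s, during which the arm holds its last target. There are 200 camera calls.

## Working session

There is one attempt and no reset: what is moved stays moved. The work goes in short steps, Python scripts to look and compute and a tool call to move; the robot and the scene stay as the last step left them, time stands still between calls to the robot, and variables do not carry over. Pictures are saved under pics/ and viewed, at most 10 in all, crops included, and the job is handed in when it is done.

Besides the shell and the picture viewer there is one more tool, called after "Request:" by a JSON object that holds its "fn" and its "kwargs", one argument or row to a line. play_rows: Moves the arm, as the interface text tells. Its arguments: {"type":"object","properties":{"deltas":{"type":"array","items":{"type":"array"}},"force":{"type":"number"}},"required":["deltas"]}

```bash
mkdir -p pics; ls; cat > h.py <<'E'
import numpy as np, cv2
from rig import manip
def cam(n):
    m=manip.camera_model(n); return np.array(m["camera_matrix"]),np.array(m["extrinsics"])
def ray(n,uv):
    K,E=cam(n); d=np.linalg.inv(K)@[uv[0],uv[1],1]; R=E[:3,:3]; return -R.T@E[:3,3], R.T@d
def onz(n,uv,z):
    c,d=ray(n,uv); return c+d*(z-c[2])/d[2]
def tri(a,b):
    A=[];B=[]
    for n,uv in (a,b):
        c,d=ray(n,uv); d/=np.linalg.norm(d); P=np.eye(3)-np.outer(d,d); A.append(P);B.append(P@c)
    return np.linalg.lstsq(np.vstack(A),np.hstack(B),rcond=None)[0]
E
python3 - <<'E'
from h import *
np.set_printoptions(precision=4,suppress=True)
s=manip.observe(); print({k:s[k] for k in("time_s","eef_pos","eef_rot","force","finger_gap")}, manip.nose_length)
ims=[]
for n in("scene","top"):
    im=manip.capture(n); ims.append(im); K,E=cam(n); print(n,K[0,0],-E[:3,:3].T@E[:3,3])
    for t in("long_block","short_block","long_bay","short_bay"):
        for r in manip.trace(t,n)[:2]:
            q=cv2.minAreaRect(np.argwhere(r["region"])[:,::-1].astype(np.float32))
            print(n,t,round(r["score"],2),np.round(r["uv"],1),r["region"].sum(),np.round(cv2.boxPoints(q)).tolist(),onz(n,r["uv"],0.03))
for n,i in zip("ab",ims): cv2.imwrite(f"pics/{n}.png",i)
E
```

```text
pics
{'time_s': 0.0, 'eef_pos': array([ 0.2181, -0.585 ,  0.2036]), 'eef_rot': array([-3.0898, -0.5572,  0.0002]), 'force': array([ 0.7489, -0.2561,  0.2667]), 'finger_gap': 0.08524312402463291} 0.011
scene 445.13174120869735 [-0.491   0.5838  1.0162]
scene long_block 0.57 [265.6 194.8] 417 [[251.0, 188.0], [265.0, 178.0], [289.0, 210.0], [275.0, 220.0]] [ 0.5276 -0.0862  0.03  ]
scene long_bay 0.87 [186.6 231. ] 3751 [[130.0, 237.0], [229.0, 191.0], [245.0, 226.0], [147.0, 272.0]] [0.5112 0.2275 0.03  ]
scene short_bay 0.7 [188.7 233.6] 3863 [[130.0, 238.0], [228.0, 189.0], [245.0, 224.0], [147.0, 273.0]] [0.4966 0.227  0.03  ]
top 356.14573265482176 [ 0.3669 -0.0316  1.034 ]
top long_block 0.91 [264.4 188.2] 991 [[252.0, 218.0], [258.0, 159.0], [276.0, 161.0], [270.0, 220.0]] [ 0.5132 -0.0941  0.03  ]
top short_block 0.81 [350.8 195.2] 482 [[335.0, 185.0], [353.0, 177.0], [363.0, 200.0], [346.0, 208.0]] [ 0.5012 -0.3418  0.03  ]
top long_bay 0.95 [154.4 179.4] 5813 [[89.0, 162.0], [215.0, 155.0], [218.0, 203.0], [92.0, 209.0]] [0.5281 0.2193 0.03  ]
top short_bay 0.77 [155.2 180.8] 5865 [[90.0, 161.0], [215.0, 155.0], [217.0, 204.0], [93.0, 210.0]] [0.5242 0.2167 0.03  ]
```

```bash
python3 - <<'E'
import cv2
a=cv2.imread("pics/a.png");b=cv2.imread("pics/b.png")
cv2.imwrite("pics/b2.png",cv2.resize(b[120:300,70:420],None,fx=2.28,fy=2.28,interpolation=cv2.INTER_CUBIC))
cv2.imwrite("pics/a2.png",cv2.resize(a[100:290,110:400],None,fx=2.7,fy=2.7,interpolation=cv2.INTER_CUBIC))
E
```

```text
(no output)
```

View pics/b2.png

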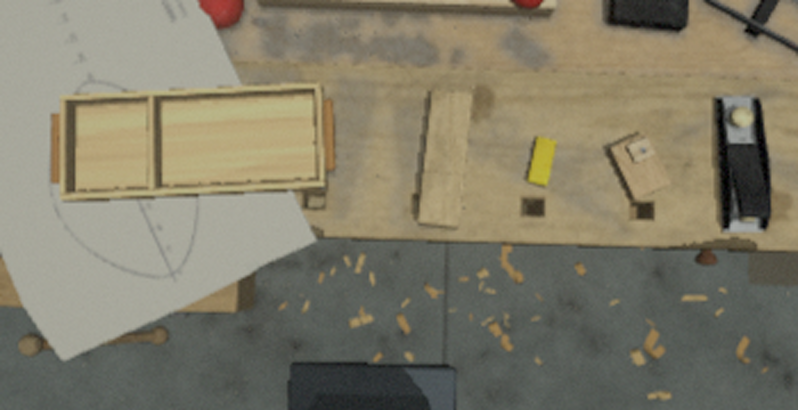

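View pics/a2.png

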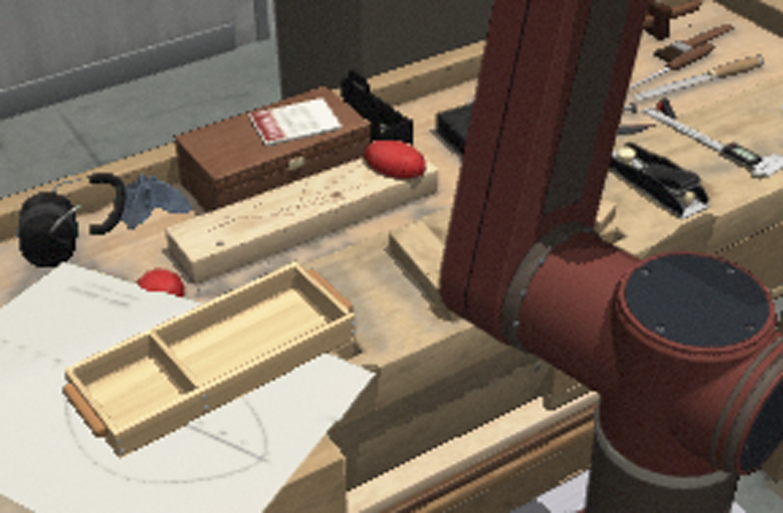

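The top view shows, left to right: the tote (about 155,180 full-frame), the long block (264,188), the yellow pad (307,190), the short block with its cleat (351,195) and the plane (395,190). In the scene view the arm hides the short block and part of the long block. I'll fit the poses from the top view and cross-check heights once the arm is clear.

```bash
cat >> h.py <<'E'
np.set_printoptions(precision=4,suppress=True)
def fit(t,n,z):
    rs=manip.trace(t,n)
    if not rs: return None
    r=rs[0]; P=np.argwhere(r["region"])[:,::-1]
    W=np.array([onz(n,p,z)[:2] for p in P],np.float32)
    (c,(w,h),a)=cv2.minAreaRect(W); b=cv2.boxPoints(((c),(w,h),a))
    e=[b[1]-b[0],b[2]-b[1]]; L=max(e,key=np.linalg.norm); L=L if abs(L[1])>1e9 else L
    print(t,n,round(r["score"],2),"c",np.array(c),"mean",W.mean(0),"size",sorted([round(w,4),round(h,4)]),"long-axis deg",round(np.degrees(np.arctan2(L[1],L[0]))%180,1),"uv",np.round(r["uv"],1))
    return r
E
python3 - <<'E'
from h import *
manip.capture("top")
fit("long_block","top",.03);fit("short_block","top",.022);r=fit("long_bay","top",.04)
manip.capture("scene"); q=fit("long_bay","scene",.04)
# tote rim corner triangulation: left/right/bottom extreme points of grips
def ext(R):
    P=np.argwhere(R)[:,::-1]; return P[P[:,0].argmin()],P[P[:,0].argmax()],P[P[:,1].argmin()]
print(ext(r["region"]),ext(q["region"]))
# corners read in the pictures: tote left/near rim, divider ends
A=lambda x,y:(110+x/2.7,100+y/2.7); B=lambda x,y:(70+x/2.28,120+y/2.28)
for s,t in(((121,452),(63,199)),((68,382),(62,98)),((297,265),(321,86)),((354,318),(325,189)),((150,336),(152,96)),((195,390),(156,192)),((390,232),(431,91))):
    print(tri(("scene",A(*s)),("top",B(*t))))
p=manip.observe()["eef_rot"]; print(cv2.Rodrigues(p)[0])
E
```

```text
long_block top 0.77 c [ 0.5109 -0.0936] mean [ 0.5099 -0.0943] size [0.0551, 0.1724] long-axis deg 175.8 uv [264.6 187.8]
short_block top 0.88 c [ 0.5085 -0.3392] mean [ 0.5082 -0.3399] size [0.058, 0.0717] long-axis deg 26.3 uv [350.7 195.7]Traceback (most recent call last):
  File "<stdin>", line 3, in <module>
  File "h.py", line 19, in fit
    W=np.array([onz(n,p,z)[:2] for p in P],np.float32)
                ~~~^^^^^^^
  File "h.py", line 8, in onz
    c,d=ray(n,uv); return c+d*(z-c[2])/d[2]
        ~~~^^^^^^
  File "h.py", line 6, in ray
    K,E=cam(n); d=np.linalg.inv(K)@[uv[0],uv[1],1]; R=E[:3,:3]; return -R.T@E[:3,3], R.T@d
        ~~~^^^
  File "h.py", line 4, in cam
    m=manip.camera_model(n); return np.array(m["camera_matrix"]),np.array(m["extrinsics"])
ValueError: time passes only in moves, steps and waits
```

```bash
sed -i 's/^def cam(n):/import functools\n@functools.lru_cache\ndef cam(n):/' h.py
python3 - <<'E'
from h import *
manip.capture("top")
r=fit("long_bay","top",.04)
manip.capture("scene"); q=fit("long_bay","scene",.04)
A=lambda x,y:(110+x/2.7,100+y/2.7); B=lambda x,y:(70+x/2.28,120+y/2.28)
for s,t in(((121,452),(63,199)),((68,382),(62,98)),((297,265),(321,86)),((354,318),(325,189)),((150,336),(152,96)),((195,390),(156,192)),((390,232),(431,91))):
    print(tri(("scene",A(*s)),("top",B(*t))))
s=manip.observe(); print(cv2.Rodrigues(s["eef_rot"])[0],s["time_s"])
E
```

```text
long_bay top 0.75 c [0.5188 0.2179] mean [0.5178 0.2186] size [0.1357, 0.3489] long-axis deg 94.8 uv [151.2 182.1]
long_bay scene 0.83 c [0.5027 0.2181] mean [0.4994 0.2289] size [0.165, 0.3481] long-axis deg 94.8 uv [184.4 232.3]
[0.4416 0.3734 0.0134]
[0.5692 0.3842 0.021 ]
[0.5949 0.0609 0.0345]
[0.4658 0.051  0.035 ]
[0.5761 0.2724 0.0309]
[0.4583 0.2625 0.0318]
[ 0.5936 -0.0785  0.0302]
[[ 0.937   0.3493 -0.    ]
 [ 0.3493 -0.937  -0.    ]
 [-0.     -0.     -1.    ]] 0.9
```

Request:
{"fn": "play_rows", "kwargs": {
  "deltas": [
    [[0,0,0.03],[6,5,0],1],
    [[0,0,0.06],[11,9,0],1],
    [[0,0,0.1],[16,13.5,0],1],
    [[0,0,0.1],[20.5,17.5,0],1],
    [[0,0,0.1],[25,21,0],1]
  ],
  "force": 40
}}

```text
time_s: 1.52
eef_pos: [0.4586, -0.383, 0.205]
eef_rot: [3.06, 0.711, 0.0]
force: [0.1, 0.3, 0.2]
finger_gap: 0.0852
grasp_force: 0.0
```

Request:
{"fn": "play_rows", "kwargs": {
  "deltas": [
    [[0,0,0],[4.2,3.4,-2],1],
    [[0,0,0],[4.2,3.4,-6],1],
    [[0,0,0],[4.2,3.4,-9],1],
    [[0,0,0],[4.2,3.4,-9],1]
  ]
}}

```text
time_s: 2.02
eef_pos: [0.4977, -0.3486, 0.1116]
eef_rot: [-3.055, -0.711, 0.005]
force: [0.6, 0.6, -0.5]
finger_gap: 0.0854
grasp_force: 0.0
```

```bash
python3 - <<'E'
from h import *
s=manip.observe(); print(s["time_s"],s["eef_pos"],cv2.Rodrigues(s["eef_rot"])[0][:2,1])
a=manip.capture("scene"); fit("long_block","scene",.03);fit("short_block","scene",.022)
b=manip.capture("top"); fit("long_block","top",.03)
fit("short_block","top",.022)
cv2.imwrite("pics/c.png",np.hstack([cv2.resize(i,None,fx=2,fy=2,interpolation=cv2.INTER_CUBIC) for i in(a[100:300,230:430],b[110:310,230:430])]))
E
```

```text
2.025 [ 0.4977 -0.3486  0.1116] [ 0.4414 -0.8973]
long_block scene 0.62 c [ 0.5548 -0.0757] mean [ 0.5566 -0.0814] size [0.0359, 0.1025] long-axis deg 147.0 uv [259.9 188.9]
short_block scene 0.74 c [ 0.5004 -0.3385] mean [ 0.4997 -0.337 ] size [0.0803, 0.0816] long-axis deg 115.6 uv [323.4 176. ]
long_block top 0.69 c [ 0.5101 -0.095 ] mean [ 0.5088 -0.095 ] size [0.0524, 0.1717] long-axis deg 175.3 uv [266.7 189.8]
short_block top 0.58 c [ 0.5089 -0.3398] mean [ 0.5135 -0.3332] size [0.0597, 0.0764] long-axis deg 19.9 uv [348.6 191.6]
```

View pics/c.png

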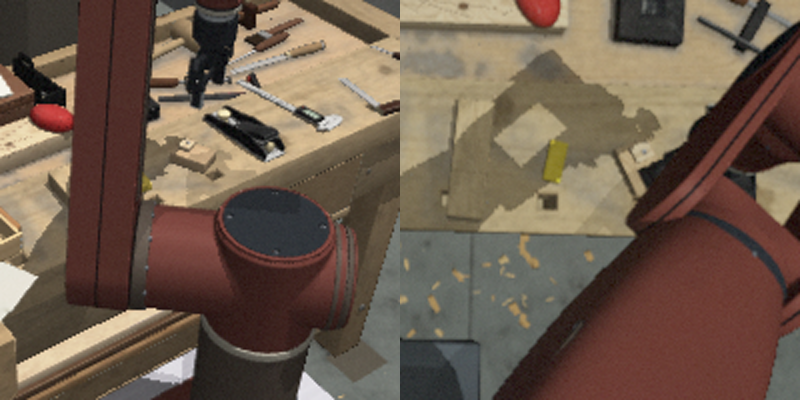

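The scene half shows the short block clear of the arm at (326,177), with its cleat at (323.5,172.5). In the top half the arm partly covers it.

```bash
python3 - <<'E'
from h import *
A=lambda x,y:(230+x/2,100+y/2); B=lambda x,y:(70+x/2.28,120+y/2.28)
for s,t in(((187,145),(641,150)),((170,156),(606,148)),((206,163),(668,185))):
    print(tri(("scene",A(*s)),("top",B(*t))))
E
```

```text
[ 0.5289 -0.3465  0.0226]
[ 0.5307 -0.3062  0.0119]
[ 0.4951 -0.3828 -0.0117]
```

Request:
{"fn": "play_rows", "kwargs": {
  "deltas": [
    [[0,0,0],[0,0,-2],1],
    [[0,0,0],[0,0,-4],1],
    [[0,0,0],[0,0,-5.5],1],
    [[0,0,0],[0,0,-5.5],1]
  ]
}}

```text
time_s: 2.82
eef_pos: [0.4978, -0.3491, 0.0569]
eef_rot: [-3.056, -0.71, 0.004]
force: [0.1, 0.9, 0.1]
finger_gap: 0.0852
grasp_force: 0.0
```

Request:
{"fn": "play_rows", "kwargs": {
  "deltas": [
    [[0,0,0],[1.2,0.7,-0.5],1],
    [[0,0,0],[1.2,0.7,-2.5],1],
    [[0,0,0],[1.2,0.7,-4.3],1],
    [[0,0,0],[1.2,0.7,-4.3],1]
  ]
}}

```text
time_s: 3.32
eef_pos: [0.5095, -0.3419, 0.0137]
eef_rot: [-3.056, -0.71, 0.005]
force: [0.0, -0.7, -0.6]
finger_gap: 0.085
grasp_force: 0.0
```

Request:
{"fn": "play_rows", "kwargs": {
  "deltas": [
    [[0,0,0],[0,0,0],0.3],
    [[0,0,0],[0,0,0],0.3],
    [[0,0,0],[0,0,0],0.3],
    [[0,0,0],[0,0,0],0.3],
    [[0,0,0],[0,0,0],0.3]
  ]
}}

```text
time_s: 3.95
eef_pos: [0.5114, -0.3435, 0.0169]
eef_rot: [3.06, 0.711, 0.0]
force: [-0.5, 0.1, -0.1]
finger_gap: 0.0259
grasp_force: 0.0
```

```bash
python3 - <<'E'
from h import *
s=manip.observe(); print(s["eef_pos"],s["finger_gap"],s["force"])
a=manip.capture("scene"); fit("short_block","scene",.022)
b=manip.capture("top"); fit("short_block","top",.022)
cv2.imwrite("pics/d.png",np.hstack([cv2.resize(i,None,fx=4,fy=4,interpolation=cv2.INTER_CUBIC) for i in(a[120:240,280:380],b[140:260,310:410])]))
E
```

```text
[ 0.5114 -0.3435  0.0169] 0.025916183743855504 [-0.4634  0.0925 -0.1232]
short_block scene 0.56 c [ 0.4989 -0.3321] mean [ 0.4981 -0.3323] size [0.0691, 0.0781] long-axis deg 27.9 uv [324.9 179.7]
short_block top 0.54 c [ 0.5302 -0.3275] mean [ 0.5297 -0.3253] size [0.0246, 0.0513] long-axis deg 113.4 uv [344.1 189.9]
```

View pics/d.png

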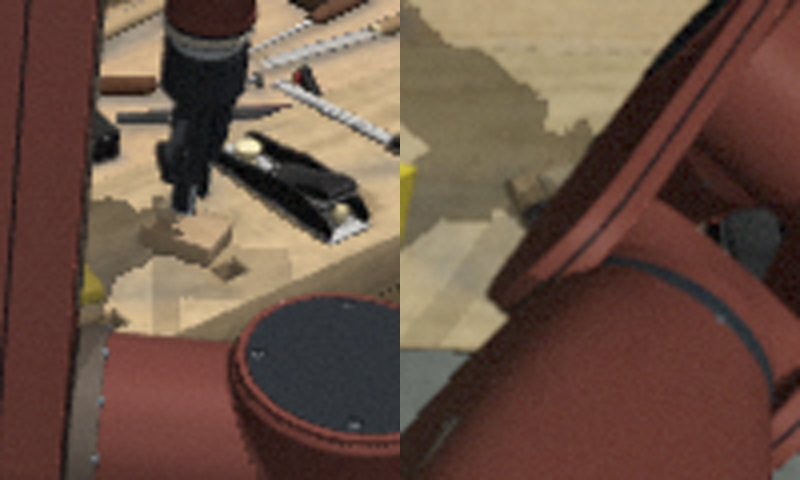

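```bash
python3 - <<'E'
from h import *
def pj(n,p):
    K,E=cam(n); q=K@(E[:3,:3]@np.array(p)+E[:3,3]); return q[:2]/q[2]
s=manip.observe(); R=cv2.Rodrigues(s["eef_rot"])[0]; p=s["eef_pos"]
for z in(.011,0,-.05,-.1): 
    u=pj("scene",p+R@[0,0,z]); print(z,u,(u-[280,120])*4)
for x,y in((-26,-36),(26,-36),(26,36),(-26,36)):
    a=np.radians(26.3-90); w=np.array([.510+(x*np.cos(a)-y*np.sin(a))/1e3,-.342+(x*np.sin(a)+y*np.cos(a))/1e3,.022])
    print(w,(pj("scene",w)-[280,120])*4,(pj("top",w)-[70,120])*2.28)
E
```

```text
0.011 [325.0588 178.7183] [180.2354 234.8733]
0 [325.3138 176.3739] [181.2554 225.4955]
-0.05 [326.5001 165.4674] [186.0005 181.8697]
-0.1 [327.7329 154.1336] [190.9315 136.5344]
[ 0.4662 -0.3346  0.022 ] [205.5181 248.5604] [632.8666 199.6116]
[ 0.4892 -0.3813  0.022 ] [228.2592 219.605 ] [669.4238 182.5949]
[ 0.5538 -0.3494  0.022 ] [158.2699 196.7482] [643.7899 131.3927]
[ 0.5308 -0.3027  0.022 ] [134.4852 224.7208] [607.4278 148.0732]
```

The picture shows the fingertips ending near the cleat (183,212 in the crop) with the block apparently unmoved. A gap of 26 mm with no grip force means it isn't holding the block. I'll zoom in before acting.

```bash
python3 - <<'E'
import cv2
from h import *
a=manip.capture("scene")
cv2.imwrite("pics/e.png",cv2.convertScaleAbs(cv2.resize(a[140:195,300:360],None,fx=10,fy=10,interpolation=cv2.INTER_CUBIC),alpha=1.5,beta=15))
s=manip.observe(); print(s["joint_pos"],s["eef_pos"],s["tau"],s["grasp_force"],s["ft_torque"])
E
```

```text
[-0.7194  0.3963  1.6857 -0.      1.0597  0.3946] [ 0.5113 -0.3434  0.0167] [ -0.0016 -52.17   -33.249   -0.0001   0.0007  -0.    ] 0.0 [-0.0032 -0.0346  0.0047]
```

View pics/e.png

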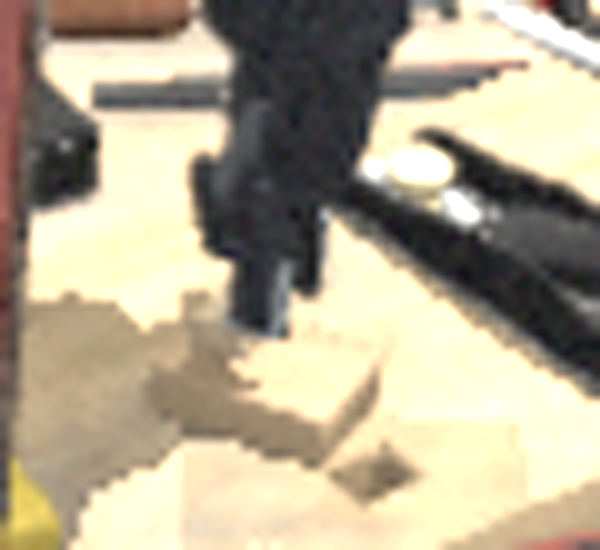

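The fingertips appear to stand at the block's top, higher than the reported TCP implies. I'll check the reported pose against the camera, using the hover picture too.

```bash
python3 - <<'E'
from h import *
def pj(n,p):
    K,E=cam(n); q=K@(E[:3,:3]@np.array(p)+E[:3,3]); return q[:2]/q[2]
def tips(p,r,g,back):
    R=cv2.Rodrigues(np.array(r,float))[0]
    for s in(1,-1): print(np.round(pj("scene",np.array(p)+R@[0,s*g/2,.011-back]),1),end=" ")
    print()
tips([.4977,-.3486,.1116],[-3.055,-.711,.005],.085,.013)   # seen tips c.png: (195,103),(~210,95)->/2+(230,100)
tips([.5113,-.3434,.0167],[3.06,.711,0],.026,.003)
tips([.5113,-.3434,.0367],[3.06,.711,0],.026,.003)
c=cv2.imread("pics/c.png")[0:120,170:250]
cv2.imwrite("pics/f.png",cv2.convertScaleAbs(cv2.resize(c,None,fx=5,fy=5,interpolation=cv2.INTER_CUBIC),alpha=1.8,beta=20))
E
```

```text
[336.  150.6] [326.2 161.9] 
[326.6 176.3] [323.7 179.9] 
[327. 172.] [324.1 175.6]
```

View pics/f.png

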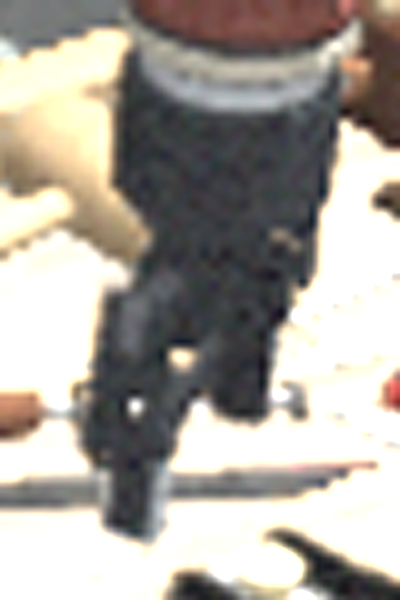

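The hover crop shows the near fingertip at about (328,153) full-frame, against a predicted (326,162). The current view has the same sign of error, so the tips really are some 30 mm higher than the reported pose says. I'll reopen and feel downward, watching the force.

Request:
{"fn": "play_rows", "kwargs": {
  "deltas": [
    [[0,0,0],[0,0,0],1],
    [[0,0,0],[0,0,0],1],
    [[0,0,0],[0,0,0],1],
    [[0,0,0],[0,0,0],1]
  ]
}}

```text
time_s: 4.7
eef_pos: [0.5114, -0.3435, 0.0167]
eef_rot: [3.06, 0.711, 0.0]
force: [-0.4, 0.2, 0.0]
finger_gap: 0.0854
grasp_force: 0.0
```

Request:
{"fn": "play_rows", "kwargs": {
  "deltas": [
    [[0,0,0],[0,0,-0.3],1],
    [[0,0,0],[0,0,-0.6],1],
    [[0,0,0],[0,0,-0.8],1],
    [[0,0,0],[0,0,-0.8],1]
  ]
}}

```text
time_s: 5.2
eef_pos: [0.5111, -0.3433, 0.0083]
eef_rot: [-3.06, -0.711, 0.0]
force: [0.2, 1.2, -1.4]
finger_gap: 0.0852
grasp_force: 0.0
```

```bash
python3 - <<'E'
from h import *
s=manip.observe(); print(s["joint_pos"],s["eef_pos"],s["force"],s["tau"])
a=manip.capture("scene"); 
cv2.imwrite("pics/g.png",cv2.convertScaleAbs(cv2.resize(a[130:195,295:365],None,fx=9,fy=9,interpolation=cv2.INTER_CUBIC),alpha=1.5,beta=15))
E
```

```text
[-0.7194  0.4081  1.6881  0.      1.0459  0.3946] [ 0.5111 -0.3433  0.0083] [ 0.1503  1.2318 -1.3917] [ -0.0093 -52.2666 -32.868   -0.0007  -0.0205  -0.    ]
```

View pics/g.png

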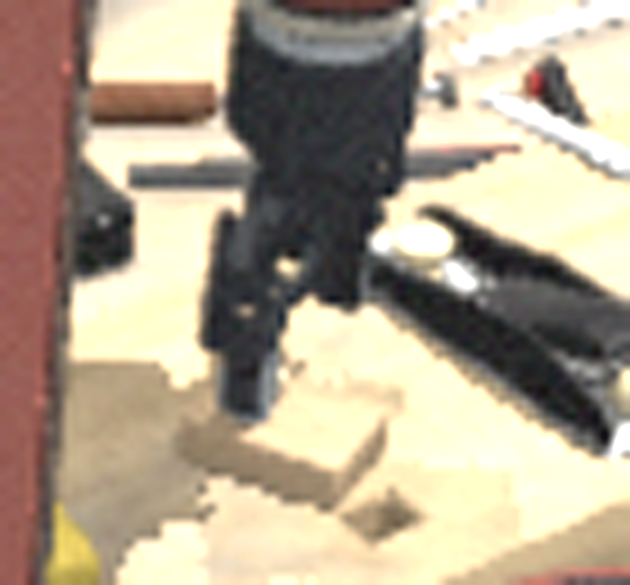

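The open fingers straddle the block. The near tip is at (322,176), still visibly above the bench, and there's no real contact force. I'll continue down in small steps.

Request:
{"fn": "play_rows", "kwargs": {
  "deltas": [
    [[0,0,0],[0,0,-0.2],1],
    [[0,0,0],[0,0,-0.4],1],
    [[0,0,0],[0,0,-0.4],1]
  ]
}}

```text
time_s: 5.62
eef_pos: [0.5111, -0.3433, 0.0044]
eef_rot: [-3.06, -0.711, 0.001]
force: [-0.4, 0.3, -0.2]
finger_gap: 0.0856
grasp_force: 0.0
```

Request:
{"fn": "play_rows", "kwargs": {
  "deltas": [
    [[0,0,0],[0,0,-0.2],1],
    [[0,0,0],[0,0,-0.4],1],
    [[0,0,0],[0,0,-0.4],1]
  ]
}}

```text
time_s: 6.0
eef_pos: [0.5112, -0.3433, 0.0004]
eef_rot: [-3.06, -0.711, 0.0]
force: [0.2, 0.6, 0.5]
finger_gap: 0.0855
grasp_force: 0.0
```

Request:
{"fn": "play_rows", "kwargs": {
  "deltas": [
    [[0,0,0],[0,0,-0.2],1],
    [[0,0,0],[0,0,-0.4],1],
    [[0,0,0],[0,0,-0.4],1]
  ]
}}

```text
time_s: 6.38
eef_pos: [0.5111, -0.3433, -0.0036]
eef_rot: [-3.06, -0.711, 0.0]
force: [-0.0, 0.3, -0.2]
finger_gap: 0.0856
grasp_force: 0.0
```

Request:
{"fn": "play_rows", "kwargs": {
  "deltas": [
    [[0,0,0],[0,0,-0.2],1],
    [[0,0,0],[0,0,-0.4],1],
    [[0,0,0],[0,0,-0.4],1]
  ]
}}

```text
time_s: 6.75
eef_pos: [0.5112, -0.3433, -0.0076]
eef_rot: [-3.06, -0.711, 0.0]
force: [-1.0, -0.1, -0.4]
finger_gap: 0.0856
grasp_force: 0.0
```

Request:
{"fn": "play_rows", "kwargs": {
  "deltas": [
    [[0,0,0],[0,0,-0.2],1],
    [[0,0,0],[0,0,-0.4],1],
    [[0,0,0],[0,0,-0.4],1]
  ]
}}

```text
time_s: 7.12
eef_pos: [0.5112, -0.3433, -0.0116]
eef_rot: [-3.06, -0.711, 0.0]
force: [-0.1, 0.3, 0.5]
finger_gap: 0.0853
grasp_force: 0.0
```

```bash
python3 - <<'E'
from h import *
s=manip.observe(); print(s["eef_pos"],s["force"])
a=manip.capture("scene"); 
cv2.imwrite("pics/h.png",cv2.convertScaleAbs(cv2.resize(a[130:195,295:365],None,fx=9,fy=9,interpolation=cv2.INTER_CUBIC),alpha=1.5,beta=15))
E
```

```text
[ 0.5112 -0.3433 -0.0116] [-0.1384  0.2699  0.486 ]
```

View pics/h.png

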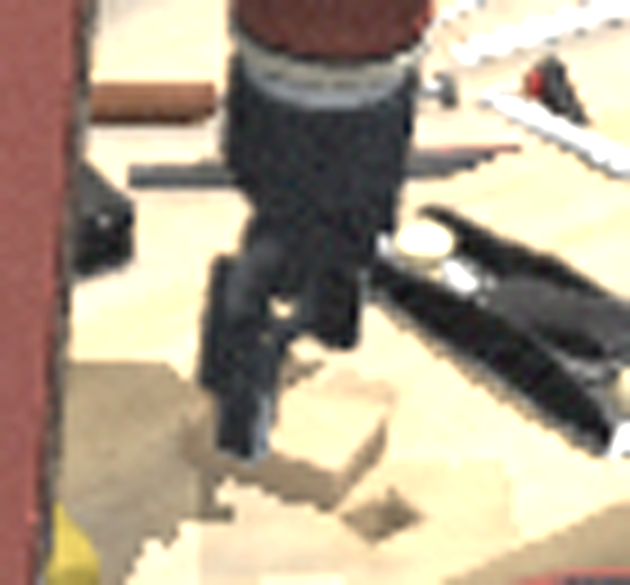

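The near tip (240,458 in the crop) now stands in front of the block's near face, and the far tip (338,345) is behind it. The block is centred between the fingers, and the tips are still about 2 cm above the bench. I'll keep going down in guarded steps.

Request:
{"fn": "play_rows", "kwargs": {
  "deltas": [
    [[0,0,0],[0,0,-0.2],1],
    [[0,0,0],[0,0,-0.4],1],
    [[0,0,0],[0,0,-0.4],1]
  ]
}}

```text
time_s: 7.55
eef_pos: [0.5111, -0.3433, -0.0156]
eef_rot: [-3.06, -0.711, 0.0]
force: [0.2, -0.3, -1.0]
finger_gap: 0.0852
grasp_force: 0.0
```

Request:
{"fn": "play_rows", "kwargs": {
  "deltas": [
    [[0,0,0],[0,0,-0.2],1],
    [[0,0,0],[0,0,-0.4],1],
    [[0,0,0],[0,0,-0.4],1]
  ]
}}

```text
time_s: 7.92
eef_pos: [0.5111, -0.3432, -0.0196]
eef_rot: [-3.06, -0.711, 0.001]
force: [-0.3, -0.3, -0.5]
finger_gap: 0.0852
grasp_force: 0.0
```

Request:
{"fn": "play_rows", "kwargs": {
  "deltas": [
    [[0,0,0],[0,0,-0.2],1],
    [[0,0,0],[0,0,-0.4],1],
    [[0,0,0],[0,0,-0.4],1]
  ]
}}

```text
time_s: 8.3
eef_pos: [0.5111, -0.3433, -0.0236]
eef_rot: [-3.06, -0.711, 0.0]
force: [0.2, 0.4, -0.3]
finger_gap: 0.0857
grasp_force: 0.0
```

Request:
{"fn": "play_rows", "kwargs": {
  "deltas": [
    [[0,0,0],[0,0,-0.2],1],
    [[0,0,0],[0,0,-0.3],1],
    [[0,0,0],[0,0,-0.3],0.5],
    [[0,0,0],[0,0,-0.3],0.5],
    [[0,0,0],[0,0,-0.3],0.5]
  ]
}}

```text
time_s: 8.93
eef_pos: [0.5115, -0.3436, -0.0261]
eef_rot: [3.06, 0.711, 0.0]
force: [0.3, -0.1, 1.5]
finger_gap: 0.0513
grasp_force: 43.1
```

Request:
{"fn": "play_rows", "kwargs": {
  "deltas": [
    [[0,0,0],[0,0,0],0.4],
    [[0,0,0],[0,0,0],0.4],
    [[0,0,0],[0,0,0],0.4]
  ]
}}

```text
time_s: 9.3
eef_pos: [0.5116, -0.3436, -0.026]
eef_rot: [3.06, 0.711, 0.001]
force: [-0.0, -0.3, 2.4]
finger_gap: 0.0514
grasp_force: 43.0
```

Gripped: the gap is 51.4 mm and the grip force 43 N. The reported z reads about 35 mm low here, so I'll treat it as relative. Now I'll lift and carry the block to the short compartment.

Request:
{"fn": "play_rows", "kwargs": {
  "deltas": [
    [[0,0,0],[0,0,3],0.4],
    [[0,0,0],[0,0,7],0.4],
    [[0,0,0],[0,0,11],0.4],
    [[0,0,0],[0,0,13],0.4],
    [[0,0,0],[0,0,13],0.4]
  ]
}}

```text
time_s: 9.93
eef_pos: [0.5121, -0.3441, 0.1049]
eef_rot: [3.058, 0.711, 0.003]
force: [-0.7, -0.9, 0.2]
finger_gap: 0.0513
grasp_force: 42.8
```

Request:
{"fn": "play_rows", "kwargs": {
  "deltas": [
    [[0,0,0.1],[0,4,0],0.4],
    [[0,0,0.2],[0,9,0],0.4],
    [[0,0,0.3],[0,14,0],0.4],
    [[0,0,0.4],[0,19,0],0.4],
    [[0,0,0.5],[0,24,0],0.4]
  ]
}}

```text
time_s: 10.55
eef_pos: [0.5095, -0.1013, 0.1011]
eef_rot: [-2.784, -1.449, 0.004]
force: [0.6, 0.7, -0.4]
finger_gap: 0.0509
grasp_force: 42.9
```

Request:
{"fn": "play_rows", "kwargs": {
  "deltas": [
    [[0,0,0.1],[0,5,0],0.4],
    [[0,0,0.2],[0,10,0],0.4],
    [[0,0,0.3],[0,15,0],0.4],
    [[0,0,0.4],[0,20,0],0.4],
    [[0,0,0.5],[0,25,0],0.4]
  ]
}}

```text
time_s: 11.18
eef_pos: [0.5094, 0.1479, 0.1011]
eef_rot: [-2.339, -2.094, 0.005]
force: [0.6, 0.2, -0.6]
finger_gap: 0.0512
grasp_force: 42.9
```

```bash
python3 - <<'E'
from h import *
s=manip.observe(); R=cv2.Rodrigues(s["eef_rot"])[0]; print(s["eef_pos"],np.degrees(np.arctan2(R[1,1],R[0,1])),s["joint_pos"],s["force"],s["finger_gap"])
E
```

```text
[0.5094 0.1479 0.1011] -6.344418414043944 [ 0.1339  0.0989  1.8668 -0.0001  1.1798  0.2447] [ 0.6037  0.2398 -0.5635] 0.05115695401338246
```

Request:
{"fn": "play_rows", "kwargs": {
  "deltas": [
    [[0,0,0.08],[0,5,0],0.4],
    [[0,0,0.16],[0,10,0],0.4],
    [[0,0,0.19],[0,15,0],0.4],
    [[0,0,0.19],[0,17.4,0],0.4],
    [[0,0,0.19],[0,17.4,0],0.4]
  ]
}}

```text
time_s: 11.8
eef_pos: [0.5101, 0.3211, 0.1017]
eef_rot: [-2.133, -2.306, 0.005]
force: [0.4, -0.4, -0.1]
finger_gap: 0.0513
grasp_force: 42.8
```

Request:
{"fn": "play_rows", "kwargs": {
  "deltas": [
    [[0,0,0],[0,0,-2],0.4],
    [[0,0,0],[0,0,-4],0.4],
    [[0,0,0],[0,0,-5.5],0.4],
    [[0,0,0],[0,0,-5.5],0.4]
  ]
}}

```text
time_s: 12.3
eef_pos: [0.5098, 0.3192, 0.0462]
eef_rot: [-2.135, -2.302, 0.006]
force: [-0.3, 0.3, 0.4]
finger_gap: 0.0511
grasp_force: 42.8
```

```bash
python3 - <<'E'
from h import *
s=manip.observe(); R=cv2.Rodrigues(s["eef_rot"])[0]; print(s["eef_pos"],np.degrees(np.arctan2(R[1,1],R[0,1])),s["force"],s["finger_gap"])
a=manip.capture("scene");b=manip.capture("top")
f=lambda i:cv2.resize(i,(400,400),interpolation=cv2.INTER_CUBIC)
cv2.imwrite("pics/i.png",np.hstack([f(a[140:280,110:250]),f(b[110:250,80:220])]))
E
```

```text
[0.5098 0.3192 0.0462] 4.30105389912786 [-0.2876  0.2934  0.3636] 0.05112032868122989
```

View pics/i.png

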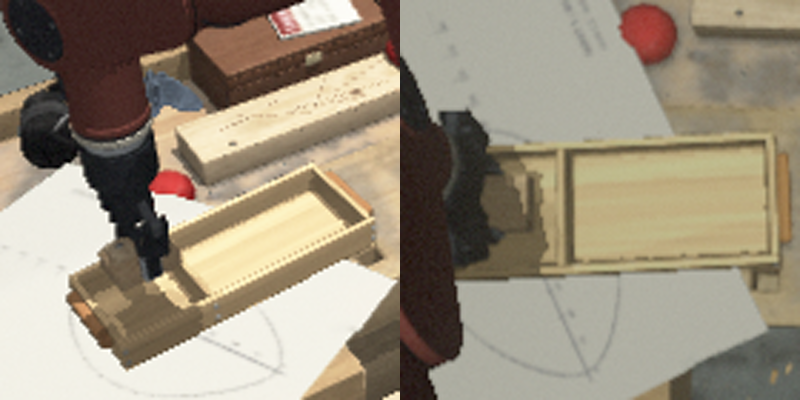

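The held short block is over the short compartment, at about (154,232) in the scene view. In the top view its right edge is at about (126,181), which looks further left than planned. I'll measure it from both cameras.

```bash
python3 - <<'E'
from h import *
manip.capture("scene"); a=fit("short_block","scene",.07)
manip.capture("top"); b=fit("short_block","top",.08)
for r,n in((a,"s"),(b,"t")):
    if r is not None:
        P=np.argwhere(r["region"])[:,::-1]; print(n,len(P),cv2.boxPoints(cv2.minAreaRect(P.astype(np.float32))).round().tolist(),P.min(0),P.max(0))
if a is not None and b is not None: print(tri(("scene",a["uv"]),("top",b["uv"])))
def pj(n,p):
    K,E=cam(n); q=K@(E[:3,:3]@np.array(p)+E[:3,3]); return (q[:2]/q[2]).round(1)
for dz in(.06,.08):
  for dx,dy in((-.026,-.036),(.026,-.036),(.026,.036),(-.026,.036)): print(dz,pj("scene",[.51+dx,.319+dy,dz]),pj("top",[.51+dx,.319+dy,dz]))
E
```

```text
short_block scene 0.53 c [0.5287 0.3129] mean [0.5246 0.3244] size [0.0764, 0.0779] long-axis deg 93.7 uv [154.5 233.2]
short_block top 0.82 c [0.5137 0.308 ] mean [0.5144 0.3063] size [0.0454, 0.0534] long-axis deg 4.4 uv [118.9 181.2]
s 222 [[142.0, 226.0], [166.0, 216.0], [173.0, 231.0], [150.0, 242.0]] [144 223] [172 240]
t 324 [[108.0, 171.0], [125.0, 171.0], [125.0, 190.0], [108.0, 190.0]] [108 171] [125 190]
[0.5213 0.3185 0.0561]
0.06 [172.9 235.8] [127.3 192.7]
0.06 [166.1 226.1] [128.8 174. ]
0.06 [144.4 234.8] [102.5 173.1]
0.06 [150.8 244.9] [100.9 191.8]
0.08 [172.1 231.1] [125.  191.7]
0.08 [165.2 221.4] [126.5 172.7]
0.08 [143.3 230.1] [ 99.6 171.8]
0.08 [149.7 240.2] [ 97.9 190.9]
```

The measured outline matches the planned pose within a few mm: right edge at column 125, corners at (150,240) and (172,231). Lowering with guarded steps.

Request:
{"fn": "play_rows", "kwargs": {
  "deltas": [
    [[0,0,0],[0,0.2,-1.5],0.4],
    [[0,0,0],[0,0.2,-3],0.4],
    [[0,0,0],[0,0.2,-4.5],0.4],
    [[0,0,0],[0,0.2,-5],0.4],
    [[0,0,0],[0,0.2,-5],0.4]
  ]
}}

```text
time_s: 13.22
eef_pos: [0.5108, 0.3223, -0.0022]
eef_rot: [-2.135, -2.304, 0.002]
force: [0.2, 0.8, 0.0]
finger_gap: 0.0509
grasp_force: 42.8
```

Request:
{"fn": "play_rows", "kwargs": {
  "deltas": [
    [[0,0,0],[0,0,-0.2],0.4],
    [[0,0,0],[0,0,-0.4],0.4],
    [[0,0,0],[0,0,-0.6],0.4],
    [[0,0,0],[0,0,-0.6],0.4]
  ]
}}

```text
time_s: 13.72
eef_pos: [0.5112, 0.3225, -0.0074]
eef_rot: [-2.135, -2.304, 0.0]
force: [0.2, -0.6, 0.1]
finger_gap: 0.0512
grasp_force: 42.8
```

Request:
{"fn": "play_rows", "kwargs": {
  "deltas": [
    [[0,0,0],[0,0,-0.2],0.4],
    [[0,0,0],[0,0,-0.4],0.4],
    [[0,0,0],[0,0,-0.4],0.4]
  ]
}}

```text
time_s: 14.1
eef_pos: [0.5111, 0.3224, -0.0116]
eef_rot: [-2.135, -2.304, 0.001]
force: [0.2, -0.9, -1.3]
finger_gap: 0.051
grasp_force: 42.8
```

Request:
{"fn": "play_rows", "kwargs": {
  "deltas": [
    [[0,0,0],[0,0,-0.2],0.4],
    [[0,0,0],[0,0,-0.4],0.4],
    [[0,0,0],[0,0,-0.4],0.4]
  ]
}}

```text
time_s: 14.48
eef_pos: [0.5111, 0.3224, -0.0156]
eef_rot: [-2.135, -2.304, 0.001]
force: [-0.8, 0.3, -1.0]
finger_gap: 0.0513
grasp_force: 42.8
```

Request:
{"fn": "play_rows", "kwargs": {
  "deltas": [
    [[0,0,0],[0,0,-0.2],0.4],
    [[0,0,0],[0,0,-0.4],0.4],
    [[0,0,0],[0,0,-0.4],0.4]
  ]
}}

```text
time_s: 14.85
eef_pos: [0.5111, 0.3225, -0.0196]
eef_rot: [-2.135, -2.304, 0.001]
force: [0.3, 0.1, -0.2]
finger_gap: 0.051
grasp_force: 42.8
```

Request:
{"fn": "play_rows", "kwargs": {
  "deltas": [
    [[0,0,0],[0,0,-0.1],0.4],
    [[0,0,0],[0,0,-0.2],0.4],
    [[0,0,0],[0,0,-0.2],0.4]
  ]
}}

```text
time_s: 15.22
eef_pos: [0.5115, 0.3226, -0.0201]
eef_rot: [2.135, 2.304, -0.0]
force: [-4.1, -1.7, 7.8]
finger_gap: 0.051
grasp_force: 43.9
```

Contact came at z ≈ −0.020, exactly the 6 mm above the pick height that I expected. Releasing and rising.

Request:
{"fn": "play_rows", "kwargs": {
  "deltas": [
    [[0,0,0],[0,0,0.1],0.8],
    [[0,0,0],[0,0,0.1],0.8],
    [[0,0,0],[0,0,0.1],0.8]
  ]
}}

```text
time_s: 15.6
eef_pos: [0.5112, 0.3225, -0.0205]
eef_rot: [-2.135, -2.304, 0.0]
force: [0.2, -0.4, -0.2]
finger_gap: 0.0682
grasp_force: 0.0
```

Request:
{"fn": "play_rows", "kwargs": {
  "deltas": [
    [[0,0,0],[0,0,2],0.8],
    [[0,0,0],[0,0,5],0.8],
    [[0,0,0],[0,0,9],0.8],
    [[0,0,0],[0,0,13],1],
    [[0,0,0],[0,0,13],1]
  ]
}}

```text
time_s: 16.23
eef_pos: [0.5147, 0.3242, 0.116]
eef_rot: [2.133, 2.302, 0.014]
force: [0.5, -0.4, -0.4]
finger_gap: 0.0853
grasp_force: 0.0
```

Request:
{"fn": "play_rows", "kwargs": {
  "deltas": [
    [[0,0,-0.17],[0,-4,0],1],
    [[0,0,-0.34],[0,-8,0],1],
    [[0,0,-0.51],[0,-12,0],1],
    [[0,0,-0.68],[0,-16,0],1],
    [[0,0,-0.85],[0,-20,0],1]
  ]
}}

```text
time_s: 16.85
eef_pos: [0.5108, 0.1213, 0.1097]
eef_rot: [-2.899, -1.211, 0.001]
force: [-0.2, 0.3, 0.3]
finger_gap: 0.0856
grasp_force: 0.0
```

Request:
{"fn": "play_rows", "kwargs": {
  "deltas": [
    [[0,0,-0.17],[0,-5,0],1],
    [[0,0,-0.34],[0,-9,0],1],
    [[0,0,-0.51],[0,-13,0],1],
    [[0,0,-0.68],[0,-17,0],1],
    [[0,0,-0.85],[0,-21,0],1]
  ]
}}

```text
time_s: 17.48
eef_pos: [0.5108, -0.0886, 0.1097]
eef_rot: [-3.14, 0.092, 0.001]
force: [1.0, 1.6, -0.4]
finger_gap: 0.0853
grasp_force: 0.0
```

```bash
python3 - <<'E'
from h import *
s=manip.observe(); R=cv2.Rodrigues(s["eef_rot"])[0]; print(s["eef_pos"],np.degrees(np.arctan2(R[1,1],R[0,1])),s["joint_pos"],s["force"])
manip.capture("scene"); fit("short_block","scene",.028); fit("long_block","scene",.03)
manip.capture("top"); fit("short_block","top",.028); fit("long_block","top",.03)
E
```

```text
[ 0.5108 -0.0886  0.1097] -93.37221473539442 [-0.324   0.057   1.8939  0.      1.1911  1.3056] [ 1.0203  1.5542 -0.404 ]
short_block scene 0.75 c [0.5007 0.3221] mean [0.4999 0.3223] size [0.0781, 0.0791] long-axis deg 1.5 uv [163.2 245.9]
long_block scene 0.45 c [ 0.5652 -0.074 ] mean [ 0.567  -0.0778] size [0.0215, 0.0632] long-axis deg 147.4 uv [258.5 188.3]
short_block top 0.65 c [0.5091 0.3198] mean [0.5088 0.3196] size [0.0516, 0.0818] long-axis deg 91.9 uv [119.1 188.7]
long_block top 0.86 c [ 0.4728 -0.0922] mean [ 0.469  -0.0911] size [0.0557, 0.0965] long-axis deg 178.0 uv [263.7 200.1]
```

Short block is in place at about (0.509, 0.320). Now descending on the long block.

Request:
{"fn": "play_rows", "kwargs": {
  "deltas": [
    [[0,0,-0.018],[0,-0.6,-2],1],
    [[0,0,-0.018],[0,-0.6,-4],1],
    [[0,0,-0.018],[0,-0.6,-6],1],
    [[0,0,-0.018],[0,-0.6,-8],1],
    [[0,0,-0.018],[0,-0.6,-8],1]
  ]
}}

```text
time_s: 18.4
eef_pos: [0.5096, -0.0917, 0.0281]
eef_rot: [-3.138, 0.108, 0.006]
force: [0.1, 0.8, 0.4]
finger_gap: 0.0856
grasp_force: 0.0
```

Request:
{"fn": "play_rows", "kwargs": {
  "deltas": [
    [[0,0,0],[0,0,-0.7],1],
    [[0,0,0],[0,0,-1.4],1],
    [[0,0,0],[0,0,-2.2],1],
    [[0,0,0],[0,0,-2.2],1]
  ]
}}

```text
time_s: 18.9
eef_pos: [0.5107, -0.0933, 0.0069]
eef_rot: [-3.139, 0.112, 0.002]
force: [1.0, 0.5, -0.8]
finger_gap: 0.0854
grasp_force: 0.0
```

Request:
{"fn": "play_rows", "kwargs": {
  "deltas": [
    [[0,0,0],[0,0,-0.5],1],
    [[0,0,0],[0,0,-1],1],
    [[0,0,0],[0,0,-1.5],1],
    [[0,0,0],[0,0,-1.5],1]
  ]
}}

```text
time_s: 19.4
eef_pos: [0.5108, -0.0933, -0.0079]
eef_rot: [-3.139, 0.112, 0.002]
force: [-0.2, -0.3, -1.3]
finger_gap: 0.0855
grasp_force: 0.0
```

Request:
{"fn": "play_rows", "kwargs": {
  "deltas": [
    [[0,0,0],[0,0,-0.5],1],
    [[0,0,0],[0,0,-1],1],
    [[0,0,0],[0,0,-1.5],1],
    [[0,0,0],[0,0,-1.5],1]
  ]
}}

```text
time_s: 19.9
eef_pos: [0.5108, -0.0933, -0.0229]
eef_rot: [-3.139, 0.112, 0.002]
force: [0.3, 0.5, 0.1]
finger_gap: 0.0853
grasp_force: 0.0
```

Request:
{"fn": "play_rows", "kwargs": {
  "deltas": [
    [[0,0,0],[0,0,0],0.4],
    [[0,0,0],[0,0,0],0.4],
    [[0,0,0],[0,0,0],0.4],
    [[0,0,0],[0,0,0],0.4],
    [[0,0,0],[0,0,0],0.4]
  ],
  "force": 70
}}

```text
time_s: 20.52
eef_pos: [0.512, -0.0937, -0.0217]
eef_rot: [3.139, -0.112, 0.002]
force: [1.2, -0.1, 4.7]
finger_gap: 0.0506
grasp_force: 74.4
```

Request:
{"fn": "play_rows", "kwargs": {
  "deltas": [
    [[0,0,0],[0,0,2],0.4],
    [[0,0,0],[0,0,5],0.4],
    [[0,0,0],[0,0,8],0.4],
    [[0,0,0],[0,0,11],0.4],
    [[0,0,0],[0,0,12],0.4]
  ]
}}

```text
time_s: 21.15
eef_pos: [0.512, -0.0937, 0.099]
eef_rot: [3.139, -0.112, 0.003]
force: [0.4, -0.8, -1.9]
finger_gap: 0.051
grasp_force: 73.8
```

Request:
{"fn": "play_rows", "kwargs": {
  "deltas": [
    [[0,0,0.12],[0,2,0],0.4],
    [[0,0,0.27],[0,5,0],0.4],
    [[0,0,0.42],[0,8,0],0.4],
    [[0,0,0.57],[0,11,0],0.4],
    [[0,0,0.72],[0,14,0],0.4]
  ]
}}

```text
time_s: 21.78
eef_pos: [0.51, 0.0476, 0.096]
eef_rot: [-2.974, -1.008, 0.004]
force: [-0.2, -0.1, -1.9]
finger_gap: 0.051
grasp_force: 73.8
```

Request:
{"fn": "play_rows", "kwargs": {
  "deltas": [
    [[0,0,0.15],[0.2,3,0],0.4],
    [[0,0,0.3],[0.5,6,0],0.4],
    [[0,0,0.45],[0.8,9,0],0.4],
    [[0,0,0.6],[1,11,0],0.4],
    [[0,0,0.75],[1,11.7,0],0.4]
  ]
}}

```text
time_s: 22.4
eef_pos: [0.52, 0.1646, 0.0958]
eef_rot: [-2.396, -2.029, 0.004]
force: [-0.7, 0.1, -1.3]
finger_gap: 0.0506
grasp_force: 73.8
```

Request:
{"fn": "play_rows", "kwargs": {
  "deltas": [
    [[0,0,0.12],[0,0,0],0.4],
    [[0,0,0.25],[0,0,-1],0.4],
    [[0,0,0.25],[0,0,-3],0.4],
    [[0,0,0.25],[0,0,-4],0.4],
    [[0,0,0.25],[0,0,-4],0.4]
  ]
}}

```text
time_s: 23.02
eef_pos: [0.5198, 0.1633, 0.0559]
eef_rot: [-2.132, -2.305, 0.004]
force: [0.1, 0.2, -0.7]
finger_gap: 0.0506
grasp_force: 73.8
```

```bash
python3 - <<'E'
from h import *
s=manip.observe(); R=cv2.Rodrigues(s["eef_rot"])[0]; print(s["time_s"],s["eef_pos"],np.degrees(np.arctan2(R[1,1],R[0,1])),s["force"],s["finger_gap"])
manip.capture("scene"); a=fit("long_block","scene",.1)
manip.capture("top"); b=fit("long_block","top",.1)
if a is not None and b is not None: print(tri(("scene",a["uv"]),("top",b["uv"])))
E
```

```text
23.025 [0.5198 0.1633 0.0559] 4.460580493273601 [ 0.0942  0.2422 -0.7416] 0.05063673201728145
long_block scene 0.67 c [0.508  0.1615] mean [0.5079 0.1744] size [0.0856, 0.1815] long-axis deg 95.1 uv [194.4 206.8]
long_block top 0.64 c [0.5202 0.163 ] mean [0.5189 0.1369] size [0.0571, 0.1744] long-axis deg 94.3 uv [185.  178.3]
[0.5432 0.1501 0.0673]
```

Top view puts the held long block at (0.520, 0.162), axis 94.3°, which lines up with the compartment. Lowering.

Request:
{"fn": "play_rows", "kwargs": {
  "deltas": [
    [[0,0,0],[0.1,0.2,-1],0.4],
    [[0,0,0],[0.1,0.2,-2],0.4],
    [[0,0,0],[0.1,0.2,-3],0.4],
    [[0,0,0],[0.1,0.2,-3.5],0.4],
    [[0,0,0],[0.1,0.2,-3.5],0.4]
  ]
}}

```text
time_s: 23.85
eef_pos: [0.5217, 0.1654, 0.0219]
eef_rot: [-2.133, -2.306, 0.002]
force: [-0.6, -0.1, -1.2]
finger_gap: 0.0506
grasp_force: 73.8
```

Request:
{"fn": "play_rows", "kwargs": {
  "deltas": [
    [[0,0,0],[0,0,-0.7],0.4],
    [[0,0,0],[0,0,-1.4],0.4],
    [[0,0,0],[0,0,-2.1],0.4],
    [[0,0,0],[0,0,-2.6],0.4],
    [[0,0,0],[0,0,-2.6],0.4]
  ]
}}

```text
time_s: 24.48
eef_pos: [0.5218, 0.1655, -0.0039]
eef_rot: [-2.133, -2.306, 0.001]
force: [-0.2, 0.1, -1.0]
finger_gap: 0.0504
grasp_force: 73.8
```

Request:
{"fn": "play_rows", "kwargs": {
  "deltas": [
    [[0,0,0],[0,0,-0.3],0.4],
    [[0,0,0],[0,0,-0.6],0.4],
    [[0,0,0],[0,0,-0.9],0.4],
    [[0,0,0],[0,0,-0.9],0.4]
  ]
}}

```text
time_s: 24.98
eef_pos: [0.522, 0.1655, -0.0126]
eef_rot: [-2.133, -2.306, 0.001]
force: [0.3, 0.1, -0.6]
finger_gap: 0.0509
grasp_force: 73.8
```

Request:
{"fn": "play_rows", "kwargs": {
  "deltas": [
    [[0,0,0],[0,0,-0.1],0.4],
    [[0,0,0],[0,0,-0.2],0.4],
    [[0,0,0],[0,0,-0.2],0.4]
  ]
}}

```text
time_s: 25.35
eef_pos: [0.5223, 0.1655, -0.0144]
eef_rot: [-2.133, -2.306, 0.0]
force: [0.4, -0.6, -0.8]
finger_gap: 0.051
grasp_force: 73.8
```

Request:
{"fn": "play_rows", "kwargs": {
  "deltas": [
    [[0,0,0],[0,0,-0.1],0.4],
    [[0,0,0],[0,0,-0.2],0.4],
    [[0,0,0],[0,0,-0.2],0.4]
  ]
}}

```text
time_s: 25.72
eef_pos: [0.5225, 0.1656, -0.0157]
eef_rot: [2.133, 2.306, -0.0]
force: [-3.2, -0.5, 4.9]
finger_gap: 0.0512
grasp_force: 74.4
```

Floor contact. Releasing, rising and backing away.

Request:
{"fn": "play_rows", "kwargs": {
  "deltas": [
    [[0,0,0],[0,0,0.1],0.8],
    [[0,0,0],[0,0,0.1],0.8],
    [[0,0,0],[0,0,0.1],0.8]
  ]
}}

```text
time_s: 26.1
eef_pos: [0.5224, 0.1656, -0.0154]
eef_rot: [2.133, 2.306, 0.0]
force: [-0.1, -0.3, 0.1]
finger_gap: 0.0682
grasp_force: 0.0
```

Request:
{"fn": "play_rows", "kwargs": {
  "deltas": [
    [[0,0,0],[0,0,2],0.8],
    [[0,0,0],[0,0,5],0.8],
    [[0,0,0],[0,0,9],0.8],
    [[0,0,0],[0,0,13],0.8],
    [[0,0,0],[0,0,16],0.8]
  ]
}}

```text
time_s: 26.72
eef_pos: [0.5229, 0.1656, 0.1467]
eef_rot: [2.132, 2.306, 0.002]
force: [1.0, -0.2, 0.9]
finger_gap: 0.0685
grasp_force: 0.0
```

Request:
{"fn": "play_rows", "kwargs": {
  "deltas": [
    [[0,0,0],[0,-6,0],0.8],
    [[0,0,0],[0,-12,0],0.8],
    [[0,0,0],[0,-18,0],0.8],
    [[0,0,0],[0,-24,0],0.8],
    [[0,0,0],[0,-30,0],0.8]
  ]
}}

```text
time_s: 27.35
eef_pos: [0.5222, -0.1364, 0.1448]
eef_rot: [2.133, 2.306, 0.001]
force: [0.6, -0.9, -0.8]
finger_gap: 0.0681
grasp_force: 0.0
```

Request:
{"fn": "play_rows", "kwargs": {
  "deltas": [
    [[0,0,0],[0,-6,0],0.8],
    [[0,0,0],[0,-12,0],0.8],
    [[0,0,0],[0,-18,0],0.8],
    [[0,0,0],[0,-18,0],0.8]
  ]
}}

```text
time_s: 27.85
eef_pos: [0.5215, -0.3188, 0.1444]
eef_rot: [2.138, 2.3, -0.001]
force: [0.2, 0.5, -0.2]
finger_gap: 0.0683
grasp_force: 0.0
```

```bash
python3 - <<'E'
from h import *
s=manip.observe(); print(s["time_s"],s["eef_pos"])
a=manip.capture("scene"); fit("short_block","scene",.028); fit("long_block","scene",.036)
b=manip.capture("top"); fit("short_block","top",.028); fit("long_block","top",.036)
f=lambda i:cv2.resize(i,(400,400),interpolation=cv2.INTER_CUBIC)
cv2.imwrite("pics/j.png",np.hstack([f(a[140:280,110:250]),f(b[110:250,80:220])]))
E
```

```text
27.85 [ 0.5215 -0.3188  0.1444]
short_block scene 0.68 c [0.5011 0.321 ] mean [0.5003 0.3215] size [0.0739, 0.0777] long-axis deg 92.6 uv [160.8 246. ]
long_block scene 0.86 c [0.5077 0.1679] mean [0.5072 0.171 ] size [0.0781, 0.1805] long-axis deg 95.2 uv [204.1 220.6]
short_block top 0.86 c [0.5072 0.3211] mean [0.5076 0.3207] size [0.0578, 0.0787] long-axis deg 94.3 uv [119.6 186.7]
long_block top 0.8 c [0.5181 0.1634] mean [0.5186 0.1643] size [0.0583, 0.1713] long-axis deg 94.2 uv [171.3 180.8]
```

View pics/j.png

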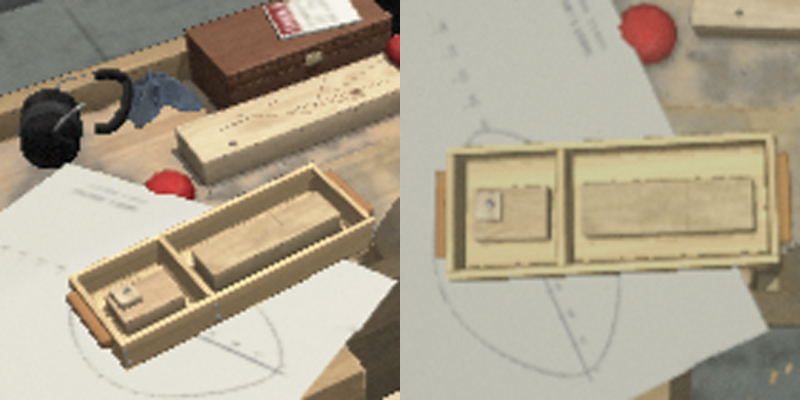

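Both views show the blocks lying flat and centred in their compartments. The short block, cleat up, is at about (120,187) and the long block at (171,181). The arm is clear, so I'm handing in.

```bash
python3 -c "
from rig import manip
print(manip.sign_off())"
```

```text
the job is handed in; nothing more can be done
None
```

I handed the job in at about 28 s; sign-off returned no verdict, but the final views from both cameras showed each block lying flat and centred in its matching compartment, with the arm clear.

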